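# Fetch the measuring cup from behind the dressing bottles

### The arm

A 6-joint arm with a two-finger parallel gripper is mounted at the origin on the work surface. World frame = base frame: x ahead of the robot, y to its left, z up, the work surface at z = 0. Lengths are in m, angles in rad, forces in N, time in s.
With the tool pointing down it reaches from about 0.35 to 0.975 m from the base axis. Payload 4.9 kg.
Tool frame: the origin (TCP) lies on the centre line of the jaws, within the pads' length; the fingertips stand manip.tip_reach ahead of it and the grasp point (between the pads) is the TCP (manip.tip_reach is the distance from the TCP to the fingertips, in m); z points along the fingers, y is the line along which they close (so a half turn about z gives the same grasp; the last joint's range is limited). The gripper opens to 85 mm and grips with 20 to 120 N. Pads are 22 mm wide; open, the fingers measure 114 mm over their backs; the gripper's body (76 mm by 85 mm) begins 54 mm behind the grasp point. The pads swing forward as they close: fully open they stand 13 mm farther back than shut.
Start: joints at [1.022, 0.053, 1.613, -0, 1.476, -0.119], TCP at [0.26, 0.568, 0.25] pointing down, gripper open.
Joint ranges: [-3.01, 3.01], [-1.01, 2.22], [0.06, 2.58], [-1.02, 4.17], [0.09, 2.62], [-3.14, 3.14]. Speed limits (rad/s): [2.57, 2.57, 3.14, 3.14, 3.14, 3.14].

### API

Orientations are given as a unit quaternion [w, x, y, z].
In Python, from plant import manip gives the robot as it stands. The module is installed in compiled form; this text tells all that it offers.
- The arm moves only by the tool move_arm, never from a script. Its argument "rows" is a list of rows, each a list of 7 numbers: the shift along the tool's x, y, z in cm, then the turn, a rotation vector about the tool's x, y, z in degrees, then the opening, from -1 (shut) to 1 (fully open). In form: [[tx, ty, tz, ax, ay, az, jaw], ...]. A call has 1 to 20 rows; each row shifts and turns the commanded pose from where the row before left it, along the tool's axes as they then stand; what a row does not reach is not made up. A row lasts 1/12 s, in which the tool goes at most 41.7 mm and 7.16 degrees, less where a joint would pass 70% of its speed; a pose out of reach is approached as far as the arm can. A call is refused whole if a number of a shift passes 4.17 or a number of a turn 7.16, either way. A call with a gripper value outside its range is refused whole. The fingers move at their own pace and stop on an object; the grip force is fixed at half the most. Time passes only in rows, so rows that do not move let the fingers close. It gives the time, the measured TCP pose, the force, the opening and the grip force at its end, in the units of the state.
- manip.state(): the state, without advancing time (a new reading comes with each control period).
- manip.grab_frame(name): name is "scene" or "side" or "wrist"; returns a dict with "img" (384x512x3 uint8, blue, green, red), "mtx" (3x3 intrinsics, pixels), "R" (3x3) and "t" (3): a world point X has camera coordinates R X + t. Camera axes: x right, y down, z forward; pixel columns grow to the right and rows downward; lengths in m; the calibration is good to about 2 mm. The wrist camera is an equidistant fisheye: a pixel r from the principal point sees the ray r / f radians off the axis. A picture is of the moment at which its call begins. There is no depth.
- manip.job_done(): hands the job in; it is judged then, once.
The state is a dict: "time": time; "joint_pos": joint angles; "joint_vel": joint speeds; "joint_efforts": joint torques, N m; "tool_pos": TCP position; "tool_rot": TCP orientation; "contact_force": force on the tool from outside, world axes, zero at the start; "ft_torque": the same for the moment, N m; "gripper_width": opening from 0.0 (shut) to 1.0 (fully open); "grasp_force": force on a finger pad.
Only numpy, scipy, OpenCV 4.12 (cv2) and the standard library are available. Lean on these libraries where they do the work, as an engineer would, in place of code of your own. Each camera call takes 0.05 s, during which the arm holds its last target. There are 200 camera calls.

### The job

The yellow measuring cup is boxed in behind the three dressing bottles. First stand all three bottles on the wooden board, then fetch the cup and nest it upright and fully home in the blue beaker, which stays where it stands; only then stand each bottle back near the middle of the coaster that matches its stopper, wholly on it. Keep the bottles upright throughout.

Things in the scene. Friction and masses are not known exactly. Their poses are not given: they have to be found in the camera images.
- bottle_oil: yellow-green olive-oil bottle with a green stopper, loose, about 350 g, 180 mm tall: body 48 mm in diameter up to 122 mm, shoulder tapering to a neck 25 mm in diameter from 142 to 168 mm, then a stopper 27 mm in diameter up to 180 mm (a thin wire loop lies over it). Origin: centre of the underside; z up along the bottle. At the start it stands on the green coaster, near its centre.
- bottle_vinegar: red vinegar bottle with a red stopper, loose, about 350 g, 180 mm tall: body 48 mm in diameter up to 122 mm, shoulder tapering to a neck 25 mm in diameter from 142 to 168 mm, then a stopper 27 mm in diameter up to 180 mm (a thin wire loop lies over it). Origin: centre of the underside; z up along the bottle. At the start it stands on the red coaster, near its centre.
- bottle_soy: dark brown soy-sauce bottle with a white stopper, loose, about 350 g, 180 mm tall: body 48 mm in diameter up to 122 mm, shoulder tapering to a neck 25 mm in diameter from 142 to 168 mm, then a stopper 27 mm in diameter up to 180 mm (a thin wire loop lies over it). Origin: centre of the underside; z up along the bottle. At the start it stands on the white coaster, near its centre.
- coaster_oil: green round coaster, 72 mm in diameter, 4 mm thick, fixed on the steel tray (tray top 8 mm above the counter). Origin: centre of its underside, so the bottle's foot stands 4 mm above it.
- coaster_vinegar: red round coaster, 72 mm in diameter, 4 mm thick, fixed on the steel tray (tray top 8 mm above the counter). Origin: centre of its underside, so the bottle's foot stands 4 mm above it.
- coaster_soy: white round coaster, 72 mm in diameter, 4 mm thick, fixed on the steel tray (tray top 8 mm above the counter). Origin: centre of its underside, so the bottle's foot stands 4 mm above it.
- cup: yellow tapered open measuring cup, loose, about 60 g, 80 mm tall, outside diameter 42 mm at the foot and 62 mm at the rim, wall 2.5 mm. It stands upright on the steel tray (200 by 220 mm, top 8 mm above the counter) behind the three bottles, about 68 mm from each; salt and pepper shakers stand at the tray's far corners. Origin: centre of its underside; z up.
- beaker: blue tapered open beaker, loose, about 150 g, standing upright on the counter, 50 mm tall, outside diameter 53 mm at the foot and 69 mm at the rim, wall 3 mm, floor 5 mm thick. The cup fits in with about 2 to 3 mm of play all round and, fully home, stands on the beaker's floor with 35 mm of it above the beaker's rim. Origin: centre of its underside; z up.
- board: brown wooden cutting board, fixed, empty, 160 mm (its x) by 250 mm (its y), 18 mm thick. Origin: centre of its underside, on the counter; z up, so its top is 18 mm above the origin.

How it is judged:
On the way, in this order (a step that is already met when the one before it is completed fails the run):
1. all three bottles stand upright and still on the wooden board, the cup not yet moved (within 25 mm of its start) (x of bottle_oil in the frame of board between -0.08 and 0.08 m and y of bottle_oil in the frame of board between -0.125 and 0.125 m and z of bottle_oil in the frame of board between 0.012 and 0.024 m and linear speed of each of bottle_oil, bottle_vinegar, bottle_soy below 0.03 m/s and angle between each of bottle_oil, bottle_vinegar, bottle_soy's own z axis and vertical below 0.12 rad and x of bottle_vinegar in the frame of board between -0.08 and 0.08 m and y of bottle_vinegar in the frame of board between -0.125 and 0.125 m and z of bottle_vinegar in the frame of board between 0.012 and 0.024 m and x of bottle_soy in the frame of board between -0.08 and 0.08 m and y of bottle_soy in the frame of board between -0.125 and 0.125 m and z of bottle_soy in the frame of board between 0.012 and 0.024 m and distance of cup from where it was at the start of the episode below 0.025 m), for 0.2 s.
2. the cup is nested upright and fully home in the beaker while all three bottles stand on the board (horizontal distance between cup and beaker below 0.008 m and z of cup in the frame of beaker below 0.009 m and distance of beaker from where it was at the start of the episode below 0.025 m and linear speed of each of cup, beaker, bottle_oil, bottle_vinegar, bottle_soy below 0.03 m/s and angle between each of cup, beaker, bottle_oil, bottle_vinegar, bottle_soy's own z axis and vertical below 0.12 rad and x of bottle_oil in the frame of board between -0.08 and 0.08 m and y of bottle_oil in the frame of board between -0.125 and 0.125 m and z of bottle_oil in the frame of board between 0.012 and 0.024 m and x of bottle_vinegar in the frame of board between -0.08 and 0.08 m and y of bottle_vinegar in the frame of board between -0.125 and 0.125 m and z of bottle_vinegar in the frame of board between 0.012 and 0.024 m and x of bottle_soy in the frame of board between -0.08 and 0.08 m and y of bottle_soy in the frame of board between -0.125 and 0.125 m and z of bottle_soy in the frame of board between 0.012 and 0.024 m), for 0.2 s.
At the end, for the whole second after the job is handed in: Each bottle upright (0.12 rad) and still on the coaster of its stopper's colour, centre within 13 mm; the cup upright and still on the beaker's floor (foot less than 9 mm above the beaker's underside, axes within 8 mm); the beaker upright, within 25 mm of its start (horizontal distance between bottle_oil and coaster_oil below 0.013 m and z of bottle_oil in the frame of coaster_oil between 0 and 0.009 m and linear speed of each of bottle_oil, bottle_vinegar, bottle_soy, cup, beaker below 0.03 m/s and angle between each of bottle_oil, bottle_vinegar, bottle_soy, cup, beaker's own z axis and vertical below 0.12 rad and horizontal distance between bottle_vinegar and coaster_vinegar below 0.013 m and z of bottle_vinegar in the frame of coaster_vinegar between 0 and 0.009 m and horizontal distance between bottle_soy and coaster_soy below 0.013 m and z of bottle_soy in the frame of coaster_soy between 0 and 0.009 m and horizontal distance between cup and beaker below 0.008 m and z of cup in the frame of beaker below 0.009 m and distance of beaker from where it was at the start of the episode below 0.025 m); the robot touches nothing.
It fails at once if the yellow-green olive-oil bottle is tipped by more than 0.6 rad (angle between bottle_oil's own z axis and vertical above 0.6 rad).
It fails at once if the red vinegar bottle is tipped by more than 0.6 rad (angle between bottle_vinegar's own z axis and vertical above 0.6 rad).
It fails at once if the dark brown soy-sauce bottle is tipped by more than 0.6 rad (angle between bottle_soy's own z axis and vertical above 0.6 rad).
It also fails if it takes over 144 s, if anything falls off the work surface, if the arm or the gripper's body presses on something with over 40 N, if the wrist force passes 120 N, or if a joint passes its speed limit or range.

## Working session

There is one attempt and no reset: what is moved stays moved. The work goes in short steps, Python scripts to look and compute and a tool call to move; the robot and the scene stay as the last step left them, time stands still between calls to the robot, and variables do not carry over. Pictures are saved under pics/ and viewed, at most 14 in all, crops included, and the job is handed in when it is done.

Besides the shell and the picture viewer there is one more tool, called after "Emit:" in YAML: its name, and indented under it one key for each argument. move_arm: Moves the arm, as the interface text tells. Its arguments: {"type":"object","properties":{"rows":{"type":"array","items":{"type":"array","items":{"type":"number"}}}},"required":["rows"]}

```bash
mkdir -p pics; python3 - <<'E'
from plant import manip
import cv2,pickle,numpy as np
s=manip.state();print(s['time'],s['tool_pos'],s['tool_rot'],s['gripper_width'],manip.tip_reach)
for n in ['scene','side','wrist']:
    f=manip.grab_frame(n);cv2.imwrite(f'pics/{n}0.png',f['img']);pickle.dump(f,open(f'{n}0.pkl','wb'))
    print(n,np.round(-f['R'].T@f['t'],3),np.round(f['mtx'],1).tolist())
a=np.hstack([cv2.imread(f'pics/{n}0.png') for n in('scene','side')])
E
```

```text
0.0 [0.26012847 0.56766078 0.24907955] [-3.41342647e-04  2.13267112e-01  9.76993407e-01 -9.51381685e-04] 0.9989531999283886 0.019
scene [1.261 0.152 0.659] [[431.0, 0.0, 254.3], [0.0, 431.0, 188.7], [0.0, 0.0, 1.0]]
side [ 0.046 -0.438  0.773] [[428.5, 0.0, 258.3], [0.0, 428.5, 196.6], [0.0, 0.0, 1.0]]
wrist [0.199 0.595 0.373] [[297.3, 0.0, 261.4], [0.0, 297.3, 190.9], [0.0, 0.0, 1.0]]
```

View pics/scene0.png

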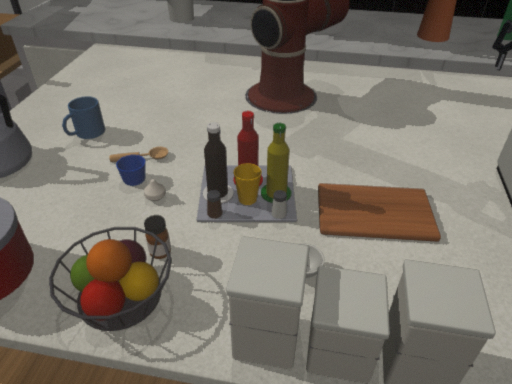

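View pics/side0.png

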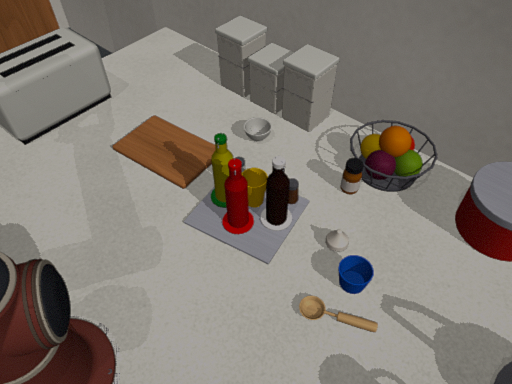

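The scene view looks back at the robot. It shows soy (215,130), vinegar (248,120) and oil (279,130) in front of the cup (248,180), the beaker at (132,170) and the board at (377,210). The side view shows the same things, with the stoppers at (279,162), (235,165) and (221,140), the cup at (256,185), the beaker at (355,273) and the board at (165,150).

```bash
cat > h.py <<'E'
import cv2,pickle,numpy as np
from plant import manip
def ray(f,uv):
    d=f['R'].T@np.linalg.solve(f['mtx'],[uv[0],uv[1],1.]);return -f['R'].T@f['t'],d/np.linalg.norm(d)
def onz(f,uv,z):
    c,d=ray(f,uv);return (c+d*(z-c[2])/d[2])[:2]
def proj(f,X):
    p=f['mtx']@(f['R']@np.asarray(X)+f['t']);return p[:2]/p[2]
def tri(f,u,g,v):
    A=np.zeros((3,3));b=np.zeros(3);R=[]
    for F,p in((f,u),(g,v)):
        c,d=ray(F,p);M=np.eye(3)-np.outer(d,d);A+=M;b+=M@c;R.append((c,M))
    X=np.linalg.solve(A,b);return X,max(np.linalg.norm(M@(X-c)) for c,M in R)
H={'red':((170,10),150,60),'green':((45,80),100,50),'yellow':((20,32),150,60),'blue':((108,125),170,50)}
def blobs(f,col,minA=15):
    hsv=cv2.cvtColor(f['img'],cv2.COLOR_BGR2HSV);h,s,v=cv2.split(hsv)
    if col=='white': m=(s<60)&(v>150)
    else:
        (a,b),S,V=H[col];m=((h>=a)|(h<=b) if a>b else (h>=a)&(h<=b))&(s>=S)&(v>=V)
    n,l,st,ce=cv2.connectedComponentsWithStats(m.astype(np.uint8))
    return [(st[i].tolist(),ce[i].round(1).tolist()) for i in range(1,n) if st[i][4]>=minA],l
E
python3 - <<'E'
from h import *
for n in('scene','side'):
    f=pickle.load(open(n+'0.pkl','rb'))
    for c in('green','red','yellow','blue'): print(n,c,blobs(f,c)[0])
    x0,y0,x1,y1=(190,110,310,220) if n=='scene' else (180,125,310,260)
    cv2.imwrite(f'pics/{n}_crop.png',cv2.resize(f['img'][y0:y1,x0:x1],None,fx=4,fy=4,interpolation=cv2.INTER_CUBIC))
a,b=[cv2.imread(f'pics/{n}_crop.png') for n in('scene','side')]
h=540;a=cv2.copyMakeBorder(a,0,h-a.shape[0],0,0,0);b=cv2.copyMakeBorder(b,0,h-b.shape[0],0,0,0) if b.shape[0]<h else b[:h]
cv2.imwrite('pics/crops.png',cv2.resize(np.hstack([a,b]),(800,432)))
E
```

```text
scene green [([501, 0, 11, 29, 113], [507.6, 13.5]), ([504, 33, 8, 6, 38], [508.1, 35.9]), ([274, 124, 11, 9, 78], [278.6, 127.8]), ([261, 186, 11, 16, 74], [265.3, 194.2]), ([287, 188, 3, 11, 27], [287.9, 193.0])]
scene red [([422, 0, 34, 41, 719], [440.2, 17.9]), ([238, 112, 19, 53, 611], [246.8, 141.7]), ([0, 246, 22, 53, 588], [6.5, 274.6]), ([80, 279, 45, 37, 1305], [101.7, 297.6])]
scene yellow [([268, 134, 20, 63, 836], [276.4, 164.3]), ([234, 164, 27, 41, 830], [247.1, 182.1]), ([119, 262, 39, 39, 1060], [139.3, 281.3])]
scene blue []
side green [([215, 134, 11, 11, 99], [220.4, 138.5]), ([211, 189, 15, 19, 111], [216.9, 200.0])]
side red [([409, 137, 6, 13, 40], [412.0, 144.1]), ([222, 158, 32, 76, 1471], [236.9, 200.9]), ([469, 216, 43, 45, 1226], [492.8, 240.3]), ([26, 265, 23, 81, 323], [33.3, 307.3]), ([0, 274, 44, 110, 1914], [15.7, 343.0]), ([70, 320, 44, 64, 1044], [96.9, 352.0]), ([24, 365, 57, 19, 448], [51.9, 377.4])]
side yellow [([361, 134, 20, 24, 323], [369.9, 144.5]), ([211, 144, 22, 58, 689], [220.9, 169.2]), ([242, 168, 26, 39, 674], [255.4, 185.3])]
side blue [([339, 256, 34, 37, 962], [354.5, 273.4])]
```

View pics/crops.png

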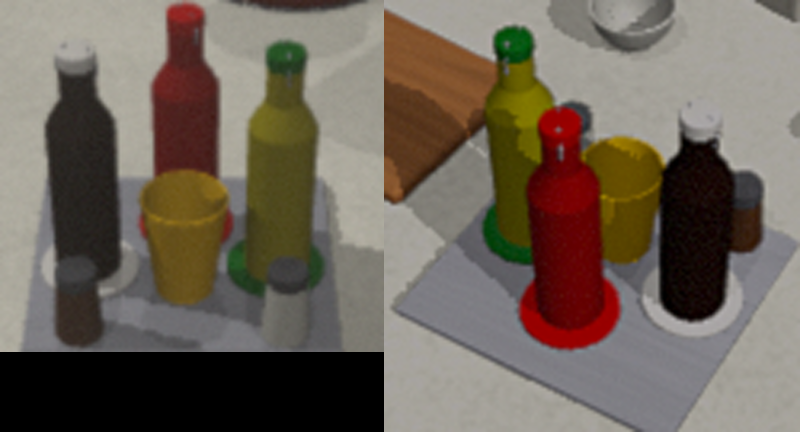

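The crops show the stoppers, rims and coasters clearly. The cup is clear of the shakers, which stand at the far corners (bottom left and right in the scene view).

```bash
python3 - <<'E'
from h import *
F=pickle.load(open('scene0.pkl','rb'));G=pickle.load(open('side0.pkl','rb'))
S={'soy':((213.4,127.8),(278.8,162.8)),'vin':((247.8,115.6),(235,164)),'oil':((279.4,127.8),(220.6,138.1)),'cuprim':((247.5,171.3),(255,178))}
for k,(a,b) in S.items():
    X,e=tri(F,a,G,b);z=.088 if 'cup' in k else .187
    print(k,X.round(4),round(e,4),onz(F,a,z).round(4),onz(G,b,z).round(4))
H['dblue']=((105,130),130,25)
H['brown']=((4,20),100,50)
for n,f in(('scene',F),('side',G)):
    for c,z in(('dblue',.05),('yellow',.088)):
        bl,l=blobs(f,c,150)
        for st,ce in bl:
            i=l[int(ce[1]),int(ce[0])]
            if i==0: continue
            ys,xs=np.nonzero(l==i);a,b=xs.min(),xs.max();ya=np.median(ys[xs<=a+0]);yb=np.median(ys[xs>=b])
            m=((a+b)/2,(ya+yb)/2);P=onz(f,(a-.5,ya),z);Q=onz(f,(b+.5,yb),z)
            print(n,c,st,ce,m,onz(f,m,z).round(4),'w',np.linalg.norm(P-Q).round(4))
    bl,l=blobs(f,'brown',1500)
    for st,ce in bl:
        m=(l==l[int(ce[1]),int(ce[0])]).astype(np.uint8)
        c=max(cv2.findContours(m,0,2)[0],key=cv2.contourArea)
        r=cv2.approxPolyDP(cv2.convexHull(c),6,True)[:,0]
        print(n,'board',st,[ (p.tolist(),onz(f,p,.018).round(3).tolist()) for p in r])
# shakers, tray corners
for uv in((77,338),(287,340)): print('shaker foot front',onz(F,(190+uv[0]/3.2,110+uv[1]/3.2),.008).round(3))
for uv in((565.,346),(691,334)): print('coaster bottom',onz(G,(180+(uv[0]-384)/3.2,125+uv[1]/3.2),.012).round(3))
# jar etc
for n,u in(('lid',(395,140)),): pass
E
```

```text
soy [ 0.5216 -0.0738  0.1839] 0.0006 [ 0.526  -0.0718] [ 0.5193 -0.0764]
vin [ 0.462  -0.0129  0.1857] 0.0005 [ 0.4637 -0.0121] [ 0.4612 -0.0144]
oil [0.4978 0.0612 0.1856] 0.0005 [0.4995 0.0618] [0.4968 0.0594]
cuprim [ 0.5293 -0.0021  0.0858] 0.0023 [5.303e-01 3.000e-04] [ 0.5282 -0.0059]
scene dblue [118, 156, 27, 17, 216] [133.4, 164.0] (np.float64(131.0), np.float64(164.25)) [ 0.5082 -0.286 ] w 0.0647
scene yellow [268, 134, 20, 63, 836] [276.4, 164.3] (np.float64(277.5), np.float64(158.75)) [0.4715 0.0576] w 0.0769
scene yellow [234, 164, 27, 41, 830] [247.1, 182.1] (np.float64(247.0), np.float64(171.75)) [ 5.321e-01 -5.000e-04] w 0.0588
scene yellow [119, 262, 39, 39, 1060] [139.3, 281.3] (np.float64(138.0), np.float64(280.75)) [ 0.8556 -0.1176] w 0.0644
scene board [249, 53, 64, 59, 1786] [([312, 92], [-0.007, 0.101]), ([307, 105], [0.081, 0.093]), ([286, 111], [0.13, 0.035]), ([249, 98], [0.072, -0.089]), ([263, 53], [-0.284, -0.107]), ([294, 60], [-0.244, 0.015])]
scene board [319, 184, 121, 57, 5724] [([319, 184], [0.456, 0.157]), ([422, 189], [0.429, 0.394]), ([439, 238],
[... 828 characters left out ...]
6
side board [0, 0, 59, 53, 2275] [([48, 0], [0.763, 1.27]), ([58, 28], [0.668, 1.047]), ([0, 52], [0.455, 1.052]), ([0, 0], [0.641, 1.412])]
side board [113, 116, 103, 72, 4090] [([113, 145], [0.424, 0.396]), ([156, 116], [0.575, 0.403]), ([215, 149], [0.587, 0.184]), ([211, 163], [0.544, 0.155]), ([181, 187], [0.44, 0.152])]
side board [0, 265, 50, 119, 1732] [([511, 0], [1.931, -0.084]), ([511, 383], [0.504, -0.603]), ([4, 383], [-0.06, 0.044]), ([0, 53], [0.452, 1.046]), ([49, 0], [0.766, 1.267])]
side board [35, 319, 80, 65, 1612] [([81, 360], [0.048, -0.021])]
shaker foot front [ 0.599 -0.061]
shaker foot front [0.573 0.081]
coaster bottom [ 0.431 -0.037]
coaster bottom [ 0.495 -0.096]
```

Emit:
move_arm:
  rows:
    - [0,0,-0.5,0,0,6.5,1]
    - [0,0,-0.5,0,0,6.5,1]
    - [0,0,-0.5,0,0,6.5,1]
    - [0,0,-0.5,0,0,6.5,1]
    - [0,0,-0.5,0,0,6.5,1]
    - [0,0,-0.5,0,0,6.5,1]
    - [0,0,-0.5,0,0,6.5,1]
    - [0,0,-0.5,0,0,6.5,1]
    - [0,0,-0.5,0,0,6.5,1]
    - [0,0,-0.5,0,0,6.5,1]
    - [0,0,0,0,0,0.4,1]
    - [0,0,0,0,0,0,1]

```text
time: 1.15
tool_pos: [0.2604, 0.5681, 0.3002]
tool_rot: [-0.0, 0.706, 0.708, 0.0]
contact_force: [1.2, 0.4, 0.3]
gripper_width: 1.0
grasp_force: 0.0
```

Emit:
move_arm:
  rows:
    - [-3,1.4,0,0,0,0,1]
    - [-3,1.4,0,0,0,0,1]
    - [-3,1.4,0,0,0,0,1]
    - [-3,1.4,0,0,0,0,1]
    - [-3,1.4,0,0,0,0,1]
    - [-3,1.4,0,0,0,0,1]
    - [-3,1.4,0,0,0,0,1]
    - [-3,1.4,0,0,0,0,1]
    - [-3,1.4,0,0,0,0,1]
    - [-3,1.4,0,0,0,0,1]
    - [-3,1.4,0,0,0,0,1]
    - [-3,1.4,0,0,0,0,1]
    - [-3,1.4,0,0,0,0,1]
    - [-3,1.4,0,0,0,0,1]
    - [-3,1.4,0,0,0,0,1]
    - [-3,1.4,0,0,0,0,1]
    - [-2.7,1.4,0,0,0,0,1]
    - [0,0,0,0,0,0,1]
    - [0,0,0,0,0,0,1]

```text
time: 2.73
tool_pos: [0.4983, 0.0599, 0.2995]
tool_rot: [-0.001, 0.708, 0.707, -0.0]
contact_force: [-0.3, 0.2, 0.6]
gripper_width: 1.0
grasp_force: 0.0
```

```bash
python3 - <<'E'
from h import *
s=manip.state();print(s['time'],s['tool_pos'],s['tool_rot'],s['joint_pos'])
f=manip.grab_frame('wrist');cv2.imwrite('pics/w1.png',f['img']);pickle.dump(f,open('w1.pkl','wb'))
E
```

```text
2.7333 [0.49825222 0.05988781 0.29946125] [-6.95917031e-04  7.07587320e-01  7.06625406e-01 -4.85904920e-04] [-2.89096041e-02 -2.71091436e-01  1.83069332e+00  2.49729298e-04
  1.58366983e+00 -2.75462476e-02]
```

View pics/w1.png

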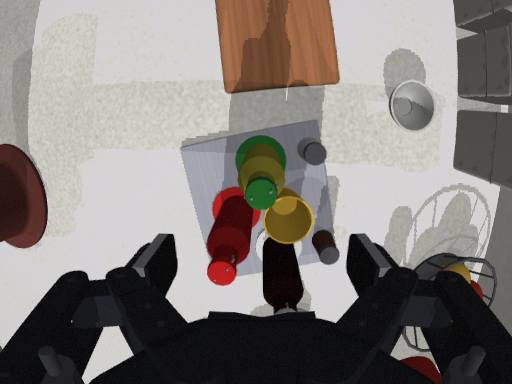

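The wrist view shows the green stopper at (261,193), the red stopper at (222,271), the cup rim at (289,221) and the tray and board.

```bash
cat >> h.py <<'E'
def fish(f,uv,z):
    K=f['mtx'];d=np.array([(uv[0]-K[0,2])/K[0,0],(uv[1]-K[1,2])/K[1,1]]);r=np.hypot(*d)
    v=np.array([*(d/r*np.sin(r)),np.cos(r)]) if r>1e-9 else np.array([0,0,1.])
    c=-f['R'].T@f['t'];w=f['R'].T@v;return (c+w*(z-c[2])/w[2])[:2]
def fproj(f,X):
    p=f['R']@np.asarray(X)+f['t'];h=np.hypot(p[0],p[1]);r=np.arctan2(h,p[2]);return f['mtx'][:2,2]+f['mtx'][0,0]*r*p[:2]/max(h,1e-9)
E
python3 - <<'E'
from h import *
f=pickle.load(open('w1.pkl','rb'))
for n,uv,z in(('oil',(261,191),.192),('vin',(221,273),.192),('cup',(289,221),.088),('board',(227,92),.018),('board',(338,81),.018),('b',(216,0),.018),('b',(325,0),.018)): print(n,fish(f,uv,z).round(4))
E
```

```text
oil [0.4965 0.0628]
vin [ 0.4602 -0.0137]
cup [ 0.53   -0.0027]
board [0.4506 0.1544]
board [0.602  0.1719]
b [0.4346 0.2893]
b [0.5859 0.2911]
```

Emit:
move_arm:
  rows:
    - [0.2,-0.15,2.5,0,0,0,1]
    - [0,0,2.5,0,0,0,1]
    - [0,0,2.5,0,0,0,1]
    - [0,0,2,0,0,0,1]
    - [0,0,1.5,0,0,0,1]
    - [0,0,1,0,0,0,1]
    - [0,0,0.75,0,0,0,1]
    - [0,0,0,0,0,0,1]
    - [0,0,0,0,0,0,-1]
    - [0,0,0,0,0,0,-1]
    - [0,0,0,0,0,0,-1]
    - [0,0,0,0,0,0,-1]
    - [0,0,0,0,0,0,-1]
    - [0,0,0,0,0,0,-1]
    - [0,0,0,0,0,0,-1]
    - [0,0,0,0,0,0,-1]

```text
time: 4.12
tool_pos: [0.4973, 0.063, 0.1737]
tool_rot: [0.001, 0.707, 0.707, 0.001]
contact_force: [0.7, 0.4, 4.2]
gripper_width: 0.294
grasp_force: 58.7
```

Emit:
move_arm:
  rows:
    - [0,0,-1,0,0,0,-1]
    - [0,0,-2,0,0,0,-1]
    - [0,0,-2,0,0,0,-1]
    - [0,0,-1,0,0,0,-1]
    - [1,0.1,0,0,0,0,-1]
    - [2,0.1,0,0,0,0,-1]
    - [2.7,0.1,0,0,0,0,-1]
    - [3,0.1,0,0,0,0,-1]
    - [3,0.1,0,0,0,0,-1]
    - [3,0.1,0,0,0,0,-1]
    - [3,0.1,0,0,0,0,-1]
    - [3,0.1,0,0,0,0,-1]
    - [3,0.1,0,0,0,0,-1]
    - [3,0.1,0,0,0,0,-1]
    - [2,0.1,0,0,0,0,-1]
    - [1,0.1,0,0,0,0,-1]
    - [0.5,0.1,0,0,0,0,-1]
    - [0,0,0,0,0,0,-1]
    - [0,0,0,0,0,0,-1]

```text
time: 5.7
tool_pos: [0.5096, 0.3643, 0.232]
tool_rot: [0.0, 0.707, 0.707, -0.001]
contact_force: [1.4, 0.4, -3.0]
gripper_width: 0.295
grasp_force: 59.1
```

Emit:
move_arm:
  rows:
    - [0,0,1.5,0,0,0,-1]
    - [0,0,1.5,0,0,0,-1]
    - [0,0,1,0,0,0,-1]
    - [0,0,0.5,0,0,0,-1]
    - [0,0,0.4,0,0,0,-1]
    - [0,0,0.2,0,0,0,-1]
    - [0,0,0.1,0,0,0,-1]
    - [0,0,0,0,0,0,-1]
    - [0,0,0,0,0,0,-1]

```text
time: 6.45
tool_pos: [0.5102, 0.3652, 0.1816]
tool_rot: [0.0, 0.707, 0.707, 0.001]
contact_force: [-0.3, -0.0, -2.1]
gripper_width: 0.295
grasp_force: 59.1
```

```bash
python3 - <<'E'
from h import *
s=manip.state();print(s['time'],s['tool_pos'],s['contact_force'])
f=manip.grab_frame('side');g=manip.grab_frame('scene');cv2.imwrite('pics/b1.png',np.hstack([f['img'][60:260,80:330],g['img'][80:280,250:460]]))
E
```

```text
6.45 [0.51020287 0.36523993 0.18156292] [-0.29454211 -0.04610115 -2.1468762 ]
```

View pics/b1.png

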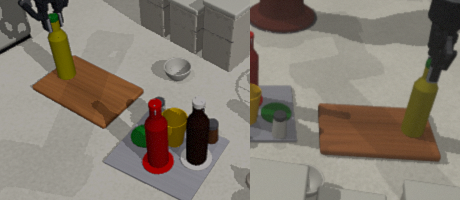

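The oil bottle is upright over the far end of the board, so I'll set it down and release it.

Emit:
move_arm:
  rows:
    - [0,0,0.1,0,0,0,-1]
    - [0,0,0.1,0,0,0,-1]
    - [0,0,0,0,0,0,-1]
    - [0,0,0,0,0,0,1]
    - [0,0,0,0,0,0,1]
    - [0,0,0,0,0,0,1]
    - [0,0,0,0,0,0,1]
    - [0,0,0,0,0,0,1]
    - [0,0,-1,0,0,0,1]
    - [0,0,-2,0,0,0,1]
    - [0,0,-2,0,0,0,1]
    - [0,0,-2,0,0,0,1]
    - [0,0,0,0,0,0,1]

```text
time: 7.63
tool_pos: [0.5119, 0.3662, 0.2554]
tool_rot: [0.001, 0.707, 0.707, 0.005]
contact_force: [0.9, -0.1, 0.3]
gripper_width: 0.999
grasp_force: 0.0
```

Emit:
move_arm:
  rows:
    - [-2,0,0,0,0,0,1]
    - [-3,-0.4,0,0,0,0,1]
    - [-3,-0.4,0,0,0,0,1]
    - [-3,-0.4,0,0,0,0,1]
    - [-3,-0.4,0,0,0,0,1]
    - [-3,-0.4,0,0,0,0,1]
    - [-3,-0.4,0,0,0,0,1]
    - [-3,-0.4,0,0,0,0,1]
    - [-3,-0.4,0,0,0,0,1]
    - [-3,-0.4,0,0,0,0,1]
    - [-3,-0.4,0,0,0,0,1]
    - [-3,-0.4,0,0,0,0,1]
    - [-2,-0.4,0,0,0,0,1]
    - [-0.9,-0.1,0,0,0,0,1]
    - [0,0,0,0,0,0,1]
    - [0,0,0,0,0,0,1]

```text
time: 8.97
tool_pos: [0.4607, -0.0136, 0.2487]
tool_rot: [-0.0, 0.707, 0.707, 0.0]
contact_force: [-0.8, 1.0, -0.7]
gripper_width: 0.999
grasp_force: 0.0
```

```bash
python3 - <<'E'
from h import *
s=manip.state();print(s['time'],s['tool_pos'])
f=manip.grab_frame('wrist');pickle.dump(f,open('w2.pkl','wb'));cv2.imwrite('pics/w2.png',f['img'])
for X in ((.4612,-.0137,.192),(.522,-.074,.192),(.51,.365,.198),(.498,.062,.012)): print(fproj(f,X).round(0))
print(blobs(f,'red',20)[0],blobs(f,'green',20)[0])
E
```

```text
8.9667 [ 0.46069036 -0.01363044  0.24865566]
[264. 216.]
[346. 290.]
[ 317. -199.]
[293. 105.]
[([233, 139, 57, 96, 4018], [262.3, 185.2]), ([426, 359, 15, 25, 124], [434.3, 371.7])] [([262, 79, 58, 58, 2637], [290.7, 107.4])]
```

View pics/w2.png

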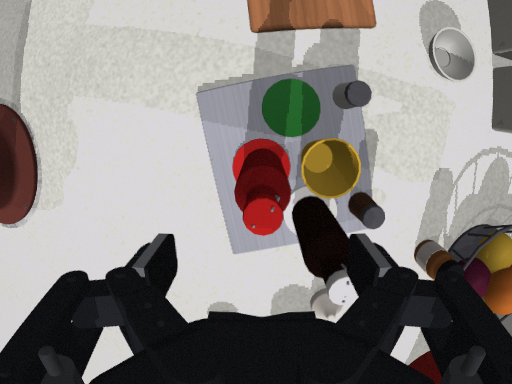

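The wrist view shows the green coaster clear at (291,107), the red stopper under the jaws at (264,215) and the white stopper at (342,289). I'll grasp vinegar now.

Emit:
move_arm:
  rows:
    - [0,0,2,0,0,0,1]
    - [0,0,2,0,0,0,1]
    - [0,0,1.5,0,0,0,1]
    - [0,0,1,0,0,0,1]
    - [0,0,0.7,0,0,0,1]
    - [0,0,0.4,0,0,0,1]
    - [0,0,0,0,0,0,1]
    - [0,0,0,0,0,0,-1]
    - [0,0,0,0,0,0,-1]
    - [0,0,0,0,0,0,-1]
    - [0,0,0,0,0,0,-1]
    - [0,0,0,0,0,0,-1]
    - [0,0,0,0,0,0,-1]
    - [0,0,0,0,0,0,-1]
    - [0,0,-1,0,0,0,-1]
    - [0,0,-2,0,0,0,-1]
    - [0,0,-2,0,0,0,-1]
    - [0,0,-1,0,0,0,-1]
    - [0,0,0,0,0,0,-1]

```text
time: 10.6
tool_pos: [0.4618, -0.0142, 0.2355]
tool_rot: [0.002, 0.707, 0.707, 0.001]
contact_force: [0.3, 0.9, -4.6]
gripper_width: 0.297
grasp_force: 59.3
```

Emit:
move_arm:
  rows:
    - [1,0,0,0,0,0,-1]
    - [2,0,0,0,0,0,-1]
    - [3,0.3,0,0,0,0,-1]
    - [3,0.5,0,0,0,0,-1]
    - [3,0.6,0,0,0,0,-1]
    - [3,0.6,0,0,0,0,-1]
    - [3,0.6,0,0,0,0,-1]
    - [3,0.6,0,0,0,0,-1]
    - [3,0.6,0,0,0,0,-1]
    - [2.5,0.6,0,0,0,0,-1]
    - [2,0.5,0,0,0,0,-1]
    - [1,0.4,0,0,0,0,-1]
    - [0.4,0,0,0,0,0,-1]
    - [0,0,1.5,0,0,0,-1]
    - [0,0,1.5,0,0,0,-1]
    - [0,0,1,0,0,0,-1]
    - [0,0,0.6,0,0,0,-1]
    - [0,0,0.4,0,0,0,-1]
    - [0,0,0.2,0,0,0,-1]
    - [0,0,0,0,0,0,-1]

```text
time: 12.27
tool_pos: [0.5138, 0.2847, 0.1807]
tool_rot: [-0.0, 0.707, 0.707, -0.0]
contact_force: [0.2, 0.1, -3.2]
gripper_width: 0.294
grasp_force: 59.3
```

Emit:
move_arm:
  rows:
    - [0,0,0.1,0,0,0,-1]
    - [0,0,0.1,0,0,0,-1]
    - [0,0,0,0,0,0,-1]
    - [0,0,0,0,0,0,-1]

```text
time: 12.6
tool_pos: [0.5143, 0.2852, 0.1796]
tool_rot: [0.0, 0.707, 0.707, 0.001]
contact_force: [0.4, -0.0, -3.0]
gripper_width: 0.297
grasp_force: 59.4
```

Emit:
move_arm:
  rows:
    - [0,0,0.1,0,0,0,-1]
    - [0,0,0.05,0,0,0,-1]
    - [0,0,0,0,0,0,-1]
    - [0,0,0,0,0,0,-1]

```text
time: 12.93
tool_pos: [0.5148, 0.2855, 0.1795]
tool_rot: [0.001, 0.707, 0.707, 0.002]
contact_force: [-1.0, -0.8, 5.9]
gripper_width: 0.294
grasp_force: 59.8
```

Emit:
move_arm:
  rows:
    - [0,0,0,0,0,0,1]
    - [0,0,0,0,0,0,1]
    - [0,0,0,0,0,0,1]
    - [0,0,0,0,0,0,1]
    - [0,0,0,0,0,0,1]
    - [0,0,-1,0,0,0,1]
    - [0,0,-2,0,0,0,1]
    - [0,0,-2,0,0,0,1]
    - [0,0,-2,0,0,0,1]
    - [0,0,0,0,0,0,1]

```text
time: 13.77
tool_pos: [0.516, 0.286, 0.2535]
tool_rot: [0.002, 0.707, 0.707, 0.004]
contact_force: [0.6, -0.0, 1.0]
gripper_width: 1.001
grasp_force: 0.0
```

Emit:
move_arm:
  rows:
    - [-2,0,0,0,0,0,1]
    - [-3,0.1,0,0,0,0,1]
    - [-3,0.1,0,0,0,0,1]
    - [-3,0.1,0,0,0,0,1]
    - [-3,0.1,0,0,0,0,1]
    - [-3,0.1,0,0,0,0,1]
    - [-3,0.1,0,0,0,0,1]
    - [-3,0.1,0,0,0,0,1]
    - [-3,0,0,0,0,0,1]
    - [-3,0,0,0,0,0,1]
    - [-3,0,0,0,0,0,1]
    - [-2.5,0,0,0,0,0,1]
    - [-1.2,0,0,0,0,0,1]
    - [-0.3,0,0,0,0,0,1]
    - [0,0,0,0,0,0,1]
    - [0,0,0,0,0,0,1]

```text
time: 15.1
tool_pos: [0.5206, -0.074, 0.2471]
tool_rot: [-0.0, 0.707, 0.707, 0.0]
contact_force: [0.5, -0.1, 0.6]
gripper_width: 1.003
grasp_force: 0.0
```

```bash
python3 - <<'E'
from h import *
s=manip.state();print(s['time'],s['tool_pos'])
f=manip.grab_frame('wrist');pickle.dump(f,open('w3.pkl','wb'))
g=manip.grab_frame('side')
v=f['img'].copy();p=fproj(f,(.522,-.0745,.192));print(p);cv2.circle(v,tuple(int(a) for a in p),3,(255,0,255),-1)
cv2.imwrite('pics/w3.png',np.hstack([v,g['img'][50:,80:360][:334]]) if 0 else cv2.hconcat([v[:, 100:420],g['img'][:,80:360]]))
print(blobs(f,'red',20)[0],blobs(f,'green',20)[0])
E
```

```text
15.1 [ 0.52061447 -0.07404338  0.24708252]
[265.74048261 217.20672627]
[([184, 90, 57, 58, 2606], [211.9, 118.8]), ([496, 224, 16, 21, 169], [504.7, 233.0]), ([426, 369, 12, 7, 22], [431.2, 371.3])] [([212, 31, 59, 57, 2525], [240.8, 57.9])]
```

View pics/w3.png

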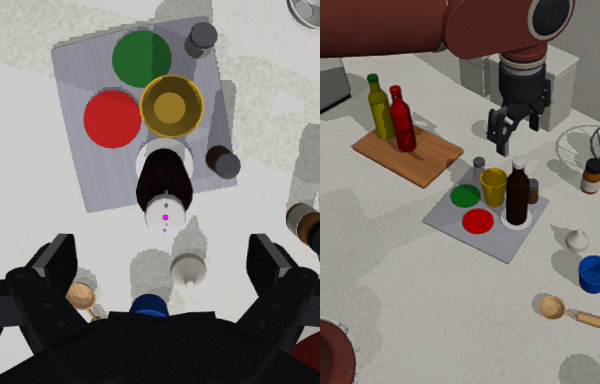

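Oil and vinegar stand upright on the board, and the jaws are over the white stopper (marked). I'll grasp soy and lift it high enough to clear the cup.

Emit:
move_arm:
  rows:
    - [0,0.1,2,0,0,0,1]
    - [0,0,2,0,0,0,1]
    - [0,0,1.5,0,0,0,1]
    - [0,0,1,0,0,0,1]
    - [0,0,0.6,0,0,0,1]
    - [0,0,0.4,0,0,0,1]
    - [0,0,0,0,0,0,1]
    - [0,0,0,0,0,0,-1]
    - [0,0,0,0,0,0,-1]
    - [0,0,0,0,0,0,-1]
    - [0,0,0,0,0,0,-1]
    - [0,0,0,0,0,0,-1]
    - [0,0,0,0,0,0,-1]
    - [0,0,0,0,0,0,-1]
    - [0,0,0,0,0,0,-1]

```text
time: 16.45
tool_pos: [0.5221, -0.0751, 0.173]
tool_rot: [0.001, 0.707, 0.707, 0.0]
contact_force: [0.1, -0.5, 2.6]
gripper_width: 0.3
grasp_force: 58.6
```

Emit:
move_arm:
  rows:
    - [0,0,-1,0,0,0,-1]
    - [0,0,-2,0,0,0,-1]
    - [0,0,-2.5,0,0,0,-1]
    - [0,0,-2.5,0,0,0,-1]
    - [0,0,-2,0,0,0,-1]
    - [0,0,-1,0,0,0,-1]
    - [1,0,0,0,0,0,-1]
    - [2,0,0,0,0,0,-1]
    - [3,0,0,0,0,0,-1]
    - [3,0,0,0,0,0,-1]
    - [3,0,0,0,0,0,-1]
    - [3,0,0,0,0,0,-1]
    - [3,0,0,0,0,0,-1]
    - [3,0,0,0,0,0,-1]
    - [3,0,0,0,0,0,-1]
    - [2.3,0,0,0,0,0,-1]
    - [1.1,0,0,0,0,0,-1]
    - [0.5,0,0,0,0,0,-1]
    - [0,0,0,0,0,0,-1]
    - [0,0,0,0,0,0,-1]

```text
time: 18.12
tool_pos: [0.5214, 0.2034, 0.2813]
tool_rot: [-0.0, 0.707, 0.707, -0.001]
contact_force: [1.4, -0.3, -3.0]
gripper_width: 0.294
grasp_force: 59.2
```

Grasped at 0.173, so the release height is about 0.179. That is 10.2 cm down.

Emit:
move_arm:
  rows:
    - [0.1,0,2,0,0,0,-1]
    - [0,0,2.5,0,0,0,-1]
    - [0,0,2.5,0,0,0,-1]
    - [0,0,1.5,0,0,0,-1]
    - [0,0,0.7,0,0,0,-1]
    - [0,0,0.4,0,0,0,-1]
    - [0,0,0.2,0,0,0,-1]
    - [0,0,0.2,0,0,0,-1]
    - [0,0,0.1,0,0,0,-1]
    - [0,0,0,0,0,0,-1]
    - [0,0,0,0,0,0,-1]

```text
time: 19.03
tool_pos: [0.5222, 0.2052, 0.1823]
tool_rot: [0.0, 0.707, 0.707, 0.001]
contact_force: [0.5, 0.1, -3.5]
gripper_width: 0.297
grasp_force: 59.3
```

Emit:
move_arm:
  rows:
    - [0,0,0.1,0,0,0,-1]
    - [0,0,0.1,0,0,0,-1]
    - [0,0,0.1,0,0,0,-1]
    - [0,0,0.1,0,0,0,-1]
    - [0,0,0,0,0,0,-1]
    - [0,0,0,0,0,0,-1]

```text
time: 19.53
tool_pos: [0.5226, 0.2052, 0.1789]
tool_rot: [0.001, 0.707, 0.707, 0.001]
contact_force: [-0.2, -0.7, 5.9]
gripper_width: 0.294
grasp_force: 59.5
```

Emit:
move_arm:
  rows:
    - [0,0,0,0,0,0,1]
    - [0,0,0,0,0,0,1]
    - [0,0,0,0,0,0,1]
    - [0,0,0,0,0,0,1]
    - [0,0,0,0,0,0,1]
    - [0,0,-1,0,0,0,1]
    - [0,0,-2,0,0,0,1]
    - [0,0,-2,0,0,0,1]
    - [0,0,-2,0,0,0,1]
    - [-1.5,0,0,0,0,0,1]
    - [-3,0.1,0,0,0,0,1]
    - [-3,0.1,0,0,0,0,1]
    - [-3,0.1,0,0,0,0,1]
    - [-3,0.1,0,0,0,0,1]
    - [-3,0.2,0,0,0,0,1]
    - [-2.5,0.2,0,0,0,0,1]
    - [-1.2,0,0,0,0,0,1]
    - [-0.5,0,0,0,0,0,1]
    - [0,0,0,0,0,0,1]
    - [0,0,0,0,0,0,1]

```text
time: 21.2
tool_pos: [0.5297, -0.0013, 0.2475]
tool_rot: [-0.0, 0.707, 0.707, 0.0]
contact_force: [0.2, -0.4, 0.2]
gripper_width: 0.996
grasp_force: 0.0
```

```bash
python3 - <<'E'
from h import *
s=manip.state();print(s['time'],s['tool_pos'])
f=manip.grab_frame('wrist');pickle.dump(f,open('w4.pkl','wb'))
g=manip.grab_frame('side');pickle.dump(g,open('side4.pkl','wb'));k=manip.grab_frame('scene');pickle.dump(k,open('scene4.pkl','wb'))
cv2.imwrite('pics/w4.png',cv2.hconcat([f['img'][:,100:440],k['img'][:,80:440]]))
for c,z in(('yellow',.088),('red',.012),('green',.012)):
    bl,l=blobs(f,c,300)
    for st,ce in bl:
        i=l[int(ce[1]),int(ce[0])];ct=max(cv2.findContours((l==i).astype(np.uint8),0,1)[0],key=cv2.contourArea)
        if i==0: continue
        P=np.array([fish(f,p,z) for p in cv2.convexHull(ct)[:,0].astype(float)])
        (c0,r)=cv2.minEnclosingCircle((P*1000).astype(np.float32));print(c,st,np.round(c0,1),round(r,1))
E
```

```text
21.2 [ 0.52966373 -0.00125156  0.24748797]
yellow [231, 150, 62, 61, 2902] [528.7  -1.9] 30.4
yellow [443, 244, 41, 39, 1016] [ 795.2 -120.4] 42.0
red [179, 150, 54, 55, 2347] [459.2 -14.7] 35.6
green [205, 89, 59, 58, 2673] [495.4  58.6] 35.5
```

View pics/w4.png

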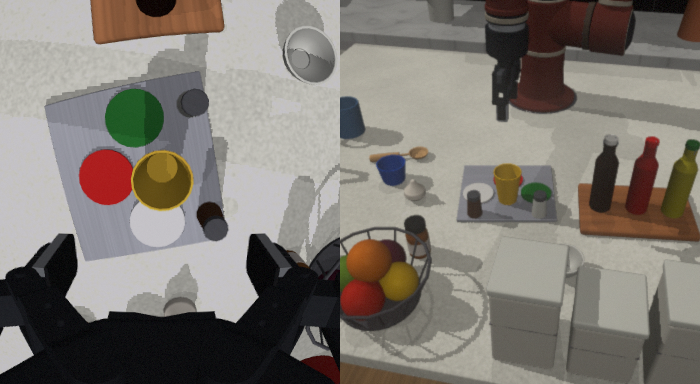

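All three bottles stand upright on the board. The cup rim is under the jaws, and the coasters are clear: green at (234,118), red at (206,177), white at (258,220). Next I grasp the cup.

Emit:
move_arm:
  rows:
    - [0,0,2.5,0,0,0,1]
    - [0,0,3,0,0,0,1]
    - [0,0,3,0,0,0,1]
    - [0,0,3,0,0,0,1]
    - [0,0,2.5,0,0,0,1]
    - [0,0,1.5,0,0,0,1]
    - [0,0,0.9,0,0,0,1]
    - [0,0,0.4,0,0,0,1]
    - [0,0,0,0,0,0,1]
    - [0,0,0,0,0,0,-1]
    - [0,0,0,0,0,0,-1]
    - [0,0,0,0,0,0,-1]
    - [0,0,0,0,0,0,-1]
    - [0,0,0,0,0,0,-1]
    - [0,0,0,0,0,0,-1]
    - [0,0,0,0,0,0,-1]

```text
time: 22.68
tool_pos: [0.5313, -0.0022, 0.0818]
tool_rot: [0.002, 0.707, 0.707, 0.001]
contact_force: [-0.5, 1.4, 6.1]
gripper_width: 0.683
grasp_force: 64.4
```

Emit:
move_arm:
  rows:
    - [0,0,-1,0,0,0,-1]
    - [0,0,-2,0,0,0,-1]
    - [0,0,-3,0,0,0,-1]
    - [0,0,-3,0,0,0,-1]
    - [0,0,-3,0,0,0,-1]
    - [0,0,-3,0,0,0,-1]
    - [0,0,-2,0,0,0,-1]
    - [0,0,-1,0,0,0,-1]
    - [0,0,0,0,0,0,-1]

```text
time: 23.43
tool_pos: [0.531, -0.0022, 0.2631]
tool_rot: [0.003, 0.707, 0.707, 0.002]
contact_force: [0.2, 0.5, 0.1]
gripper_width: 0.682
grasp_force: 64.4
```

Emit:
move_arm:
  rows:
    - [-1.5,0,0,0,0,0,-1]
    - [-3,-0.2,0,0,0,0,-1]
    - [-3,-0.3,0,0,0,0,-1]
    - [-3,-0.3,0,0,0,0,-1]
    - [-3,-0.3,0,0,0,0,-1]
    - [-3,-0.3,0,0,0,0,-1]
    - [-3,-0.3,0,0,0,0,-1]
    - [-3,-0.3,0,0,0,0,-1]
    - [-3,-0.3,0,0,0,0,-1]
    - [-3,-0.3,0,0,0,0,-1]
    - [-3,-0.3,0,0,0,0,-1]
    - [-3,-0.1,0,0,0,0,-1]
    - [-1.5,0,0,0,0,0,-1]
    - [-0.5,0,0,0,0,0,-1]
    - [0,0,0,0,0,0,-1]
    - [0,0,0,0,0,0,-1]
    - [0,0,0,0,0,0,-1]

```text
time: 24.85
tool_pos: [0.4997, -0.3655, 0.2589]
tool_rot: [-0.001, 0.707, 0.707, 0.0]
contact_force: [-0.4, 0.2, -0.8]
gripper_width: 0.682
grasp_force: 64.4
```

```bash
python3 - <<'E'
from h import *
s=manip.state();print(s['time'],s['tool_pos'])
H['dblue']=((100,135),110,20)
f=manip.grab_frame('wrist');pickle.dump(f,open('w5.pkl','wb'))
cv2.imwrite('pics/w5.png',f['img'])
bl,l=blobs(f,'dblue',300)
for st,ce in bl:
    i=l[int(ce[1]),int(ce[0])]
    if i==0: continue
    ct=max(cv2.findContours((l==i).astype(np.uint8),0,1)[0],key=cv2.contourArea)
    P=np.array([fish(f,p,.05) for p in cv2.convexHull(ct)[:,0].astype(float)])
    (c0,r)=cv2.minEnclosingCircle((P*1000).astype(np.float32));print(st,np.round(c0,1),round(r,1))
E
```

```text
24.85 [ 0.49971062 -0.3654609   0.25888331]
[233, 76, 61, 60, 2876] [ 500.4 -292. ] 34.0
[94, 230, 71, 43, 1705] [ 311.6 -483.2] 64.3
```

View pics/w5.png

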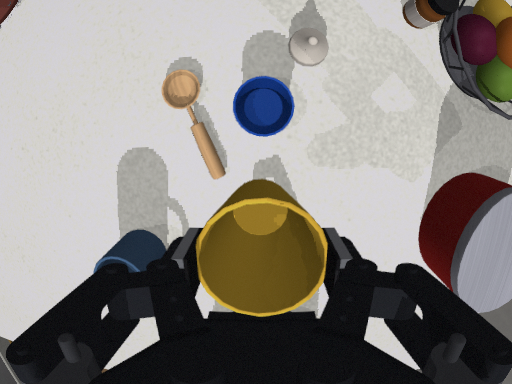

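The wrist view shows the beaker rim at (264,106) and the cup held upright, its rim centred near (262,256).

```bash
python3 - <<'E'
from h import *
f=pickle.load(open('w5.pkl','rb'))
bl,l=blobs(f,'yellow',3000);st,ce=bl[0];print(st)
m=l==l[int(ce[1]),int(ce[0])]
ct=max(cv2.findContours(m.astype(np.uint8),0,1)[0],key=cv2.contourArea)[:,0]
Y=ct[(ct[:,1]>255)].astype(float)
for z in(.262,.265,.268):
    P=np.array([fish(f,p,z) for p in Y])*1000
    A=np.c_[2*P,np.ones(len(P))];x=np.linalg.lstsq(A,(P**2).sum(1),rcond=None)[0];r=np.sqrt(x[2]+x[0]**2+x[1]**2)
    print(z,x[:2].round(1),r.round(1),np.abs(np.hypot(*(P-x[:2]).T)-r).max().round(1))
    print([fish(f,p,z).round(4).tolist() for p in((262,198),)])
R=f['R'];print(R.round(3), manip.state()['tool_rot'])
E
```

```text
[195, 180, 133, 137, 13423]
0.262 [ 498.2 -368.1] 30.4 0.9
[[0.4985, -0.3361]]
0.265 [ 498.2 -366.5] 29.7 0.8
[[0.4985, -0.3352]]
0.268 [ 498.2 -364.8] 28.9 0.8
[[0.4985, -0.3343]]
[[ 1.    -0.     0.001]
 [-0.    -0.966  0.258]
 [ 0.001 -0.258 -0.966]] [-2.50528205e-04  7.06676798e-01  7.07536446e-01  1.34792581e-04]
```

Emit:
move_arm:
  rows:
    - [1.5,0,0,0,0,0,-1]
    - [2.5,0.1,0,0,0,0,-1]
    - [2,0.1,0,0,0,0,-1]
    - [1,0,0,0,0,0,-1]
    - [0.5,0,0,0,0,0,-1]
    - [0,0,1,0,0,0,-1]
    - [0,0,2.5,0,0,0,-1]
    - [0,0,2.5,0,0,0,-1]
    - [0,0,2,0,0,0,-1]
    - [0,0,1.5,0,0,0,-1]
    - [0,0,1,0,0,0,-1]
    - [0,0,0.5,0,0,0,-1]
    - [0,0,0,0,0,0,-1]
    - [0,0,0,0,0,0,-1]

```text
time: 26.07
tool_pos: [0.5018, -0.2925, 0.1498]
tool_rot: [0.0, 0.707, 0.707, 0.0]
contact_force: [-0.5, -0.4, -1.2]
gripper_width: 0.681
grasp_force: 64.3
```

```bash
python3 - <<'E'
from h import *
s=manip.state();print(s['time'],s['tool_pos'],s['contact_force'])
g=manip.grab_frame('side');k=manip.grab_frame('scene')
up=lambda a:cv2.resize(a,None,fx=3,fy=3,interpolation=cv2.INTER_CUBIC)
cv2.imwrite('pics/n1.png',cv2.hconcat([up(g['img'][190:310,290:420]),up(k['img'][90:210,70:200])]))
E
```

```text
26.0667 [ 0.50180126 -0.29247443  0.14980957] [-0.50214331 -0.44296216 -1.15773823]
```

View pics/n1.png

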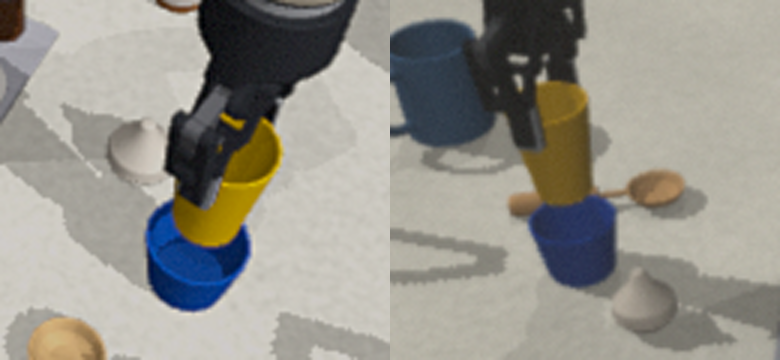

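The cup hangs just above the beaker, foot still about 25 mm over the rim. I'll shift 2 mm in y and lower it.

Emit:
move_arm:
  rows:
    - [0.15,0,1,0,0,0,-1]
    - [0,0,1,0,0,0,-1]
    - [0,0,1,0,0,0,-1]
    - [0,0,0.5,0,0,0,-1]
    - [0,0,0.5,0,0,0,-1]
    - [0,0,0.5,0,0,0,-1]
    - [0,0,0.3,0,0,0,-1]
    - [0,0,0,0,0,0,-1]
    - [0,0,0,0,0,0,-1]

```text
time: 26.92
tool_pos: [0.5016, -0.2905, 0.1013]
tool_rot: [0.0, 0.707, 0.707, -0.0]
contact_force: [-0.0, -0.0, -0.7]
gripper_width: 0.682
grasp_force: 64.3
```

Emit:
move_arm:
  rows:
    - [0,0,0.4,0,0,0,-1]
    - [0,0,0.4,0,0,0,-1]
    - [0,0,0.3,0,0,0,-1]
    - [0,0,0.3,0,0,0,-1]
    - [0,0,0,0,0,0,-1]
    - [0,0,0,0,0,0,-1]

```text
time: 27.42
tool_pos: [0.5013, -0.2903, 0.0869]
tool_rot: [-0.0, 0.707, 0.707, -0.0]
contact_force: [0.2, -0.1, -0.3]
gripper_width: 0.682
grasp_force: 64.3
```

Emit:
move_arm:
  rows:
    - [0,0,0.2,0,0,0,-1]
    - [0,0,0.2,0,0,0,-1]
    - [0,0,0.1,0,0,0,-1]
    - [0,0,0.1,0,0,0,-1]
    - [0,0,0.1,0,0,0,-1]
    - [0,0,0,0,0,0,-1]
    - [0,0,0,0,0,0,-1]

```text
time: 28.0
tool_pos: [0.5015, -0.2905, 0.0803]
tool_rot: [-0.0, 0.707, 0.707, -0.0]
contact_force: [-0.3, -0.3, -0.2]
gripper_width: 0.682
grasp_force: 64.4
```

Emit:
move_arm:
  rows:
    - [0,0,0.1,0,0,0,-1]
    - [0,0,0.1,0,0,0,-1]
    - [0,0,0.1,0,0,0,-1]
    - [0,0,0,0,0,0,-1]
    - [0,0,0,0,0,0,-1]

```text
time: 28.42
tool_pos: [0.5018, -0.2911, 0.0789]
tool_rot: [0.0, 0.707, 0.707, -0.0]
contact_force: [-2.7, 0.4, 6.3]
gripper_width: 0.685
grasp_force: 65.0
```

Emit:
move_arm:
  rows:
    - [0,0,0,0,0,0,1]
    - [0,0,0,0,0,0,1]
    - [0,0,0,0,0,0,1]
    - [0,0,0,0,0,0,1]
    - [0,0,0,0,0,0,1]
    - [0,0,-1,0,0,0,1]
    - [0,0,-2,0,0,0,1]
    - [0,0,-3,0,0,0,1]
    - [0,0,-3,0,0,0,1]
    - [0,0,-3,0,0,0,1]
    - [0,0,-3,0,0,0,1]
    - [0,0,-2,0,0,0,1]
    - [0,0,0,0,0,0,1]

```text
time: 29.5
tool_pos: [0.5037, -0.2921, 0.2548]
tool_rot: [0.006, 0.707, 0.707, 0.001]
contact_force: [0.5, -0.9, 0.6]
gripper_width: 0.998
grasp_force: 0.0
```

```bash
python3 - <<'E'
from h import *
s=manip.state();print(s['time'],s['tool_pos'],s['contact_force'])
g=manip.grab_frame('side');k=manip.grab_frame('scene');w=manip.grab_frame('wrist')
for n,f in(('side',g),('scene',k),('wrist',w)): print(n,[b for b in blobs(f,'yellow',200)[0]],[b for b in blobs(f,'blue',100)[0]])
up=lambda a:cv2.resize(a,None,fx=3,fy=3,interpolation=cv2.INTER_CUBIC)
cv2.imwrite('pics/n2.png',cv2.hconcat([up(g['img'][210:310,310:410]),up(k['img'][120:220,80:150]),cv2.resize(w['img'][50:250,160:360],(300,300))]))
bl,l=blobs(w,'yellow',1000)
for st,ce in bl:
    m=l==l[int(ce[1]),int(ce[0])];ct=cv2.convexHull(max(cv2.findContours(m.astype(np.uint8),0,1)[0],key=cv2.contourArea))[:,0].astype(float)
    print('cup',[x for x in cv2.minEnclosingCircle(np.array([fish(w,p,.085)*1000 for p in ct],np.float32))])
E
```

```text
29.5 [ 0.50374769 -0.29207585  0.25484917] [ 0.47654281 -0.90600761  0.63408093]
side [([129, 82, 26, 58, 880], [140.9, 112.6]), ([342, 247, 33, 36, 944], [356.9, 264.2])] [([339, 261, 34, 32, 283], [351.9, 283.2])]
scene [([116, 144, 25, 26, 523], [128.8, 156.3]), ([402, 149, 35, 69, 1176], [420.9, 185.7]), ([119, 262, 39, 39, 1062], [139.3, 281.3])] []
wrist [([483, 42, 29, 38, 799], [498.5, 58.1]), ([230, 149, 61, 59, 2822], [259.8, 178.1])] [([233, 143, 57, 25, 180], [261.7, 150.1])]
cup [(499.374755859375, -290.4706726074219), 30.422338485717773]
```

View pics/n2.png

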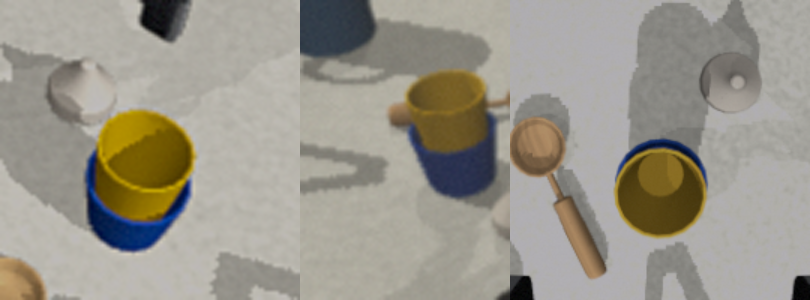

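The cup is nested in the beaker in all three views: side (145,155), scene (447,95), wrist (660,193). Next I measure the empty coasters from three views.

```bash
python3 - <<'E'
from h import *
k,g=pickle.load(open('scene4.pkl','rb')),pickle.load(open('side4.pkl','rb'))
W=[pickle.load(open(f'w{i}.pkl','rb')) for i in(2,3,4)]
def circ(P):
    (c,r)=cv2.minEnclosingCircle((np.array(P)*1000).astype(np.float32));return np.round(c,1),round(r,1)
est={'red':(.461,-.0137),'green':(.496,.061),'white':(.521,-.074)}
for c,e in est.items():
    for n,f,fn,pj in [('scene',k,onz,proj),('side',g,onz,proj)]+[(f'w{i+2}',w,fish,fproj) for i,w in enumerate(W)]:
        p=pj(f,(*e,.012)).astype(int)
        if not(0<=p[0]<512 and 0<=p[1]<384): continue
        if c=='white':
            hsv=cv2.cvtColor(f['img'],cv2.COLOR_BGR2HSV);v=f['img'][p[1]-2:p[1]+3,p[0]-2:p[0]+3].reshape(-1,3).mean(0)
            m=(np.abs(f['img'].astype(float)-v).max(2)<22).astype(np.uint8);_,l=cv2.connectedComponents(m)
        else: l=blobs(f,c,50)[1]
        i=l[p[1],p[0]]
        if i==0: print(c,n,'none');continue
        ct=cv2.convexHull(max(cv2.findContours((l==i).astype(np.uint8),0,1)[0],key=cv2.contourArea))[:,0].astype(float)
        print(c,n,*circ([fn(f,q,.012) for q in ct]),len(ct))
print(manip.state()['tool_pos'])
E
```

```text
red scene none
red side [457.5 -15.2] 35.8 22
red w2 [460. -42.] 62.3 32
red w3 [459.3 -15.1] 35.5 31
red w4 [459.2 -14.7] 35.6 29
green scene none
green side [493.6  58.5] 36.0 22
green w2 [495.4  58.6] 35.4 37
green w3 [495.3  58.3] 35.6 30
green w4 [495.4  58.6] 35.5 33
white scene [516.9  20.2] 168.4 12
white side [522.6 -73.4] 35.7 20
white w2 [ 416.8 -657. ] 787.0 16
white w3 [521.6 -95.8] 43.4 26
white w4 [522.7 -74.1] 35.5 23
[ 0.50122056 -0.29022746  0.24679372]
```

Emit:
move_arm:
  rows:
    - [1.5,0.1,-0.5,0,0,0,1]
    - [3,0.1,0,0,0,0,1]
    - [3,0.1,0,0,0,0,1]
    - [3,0.1,0,0,0,0,1]
    - [3,0.1,0,0,0,0,1]
    - [3,0.1,0,0,0,0,1]
    - [3,0.1,0,0,0,0,1]
    - [3,0.1,0,0,0,0,1]
    - [3,0.1,0,0,0,0,1]
    - [3,0.1,0,0,0,0,1]
    - [3,0.1,0,0,0,0,1]
    - [3,0.1,0,0,0,0,1]
    - [3,0.2,0,0,0,0,1]
    - [3,0.2,0,0,0,0,1]
    - [3,0.2,0,0,0,0,1]
    - [3,0.2,0,0,0,0,1]
    - [2,0.1,0,0,0,0,1]
    - [1,0,0,0,0,0,1]
    - [0,0,0,0,0,0,1]
    - [0,0,0,0,0,0,1]

```text
time: 31.32
tool_pos: [0.522, 0.2044, 0.2511]
tool_rot: [-0.0, 0.707, 0.707, -0.001]
contact_force: [0.6, -0.7, 0.1]
gripper_width: 0.998
grasp_force: 0.0
```

Emit:
move_arm:
  rows:
    - [0.1,0,2,0,0,0,1]
    - [0,0,2,0,0,0,1]
    - [0,0,1.5,0,0,0,1]
    - [0,0,1,0,0,0,1]
    - [0,0,0.5,0,0,0,1]
    - [0,0,0.2,0,0,0,1]
    - [0,0,0,0,0,0,1]
    - [0,0,0,0,0,0,-1]
    - [0,0,0,0,0,0,-1]
    - [0,0,0,0,0,0,-1]
    - [0,0,0,0,0,0,-1]
    - [0,0,0,0,0,0,-1]
    - [0,0,0,0,0,0,-1]
    - [0,0,0,0,0,0,-1]
    - [0,0,0,0,0,0,-1]
    - [0,0,-1,0,0,0,-1]
    - [0,0,-2,0,0,0,-1]
    - [0,0,-2,0,0,0,-1]
    - [0,0,-1,0,0,0,-1]
    - [0,0,0,0,0,0,-1]

```text
time: 32.98
tool_pos: [0.5239, 0.2058, 0.2431]
tool_rot: [0.001, 0.707, 0.707, 0.002]
contact_force: [0.4, -0.7, -3.6]
gripper_width: 0.289
grasp_force: 59.2
```

Emit:
move_arm:
  rows:
    - [-1.5,0,0,0,0,0,-1]
    - [-3,0,0,0,0,0,-1]
    - [-3,0,0,0,0,0,-1]
    - [-3,0,0,0,0,0,-1]
    - [-3,0,0,0,0,0,-1]
    - [-3,0,0,0,0,0,-1]
    - [-3,0,0,0,0,0,-1]
    - [-3,0,0,0,0,0,-1]
    - [-2.5,0,0,0,0,0,-1]
    - [-1.5,0,0,0,0,0,-1]
    - [-1,0,0,0,0,0,-1]
    - [-0.5,0,0,0,0,0,-1]
    - [0,0,1.5,0,0,0,-1]
    - [0,0,2,0,0,0,-1]
    - [0,0,1.2,0,0,0,-1]
    - [0,0,0.6,0,0,0,-1]
    - [0,0,0.4,0,0,0,-1]
    - [0,0,0,0,0,0,-1]
    - [0,0,0,0,0,0,-1]

```text
time: 34.57
tool_pos: [0.523, -0.0743, 0.1839]
tool_rot: [0.0, 0.707, 0.707, 0.0]
contact_force: [0.4, -0.1, -3.3]
gripper_width: 0.297
grasp_force: 59.2
```

Emit:
move_arm:
  rows:
    - [0,0,0.2,0,0,0,-1]
    - [0,0,0.2,0,0,0,-1]
    - [0,0,0.1,0,0,0,-1]
    - [0,0,0.1,0,0,0,-1]
    - [0,0,0,0,0,0,-1]
    - [0,0,0,0,0,0,-1]

```text
time: 35.07
tool_pos: [0.5226, -0.0745, 0.1773]
tool_rot: [-0.0, 0.707, 0.707, -0.0]
contact_force: [-0.2, 0.3, -3.6]
gripper_width: 0.297
grasp_force: 59.2
```

Emit:
move_arm:
  rows:
    - [0,0,0.1,0,0,0,-1]
    - [0,0,0.1,0,0,0,-1]
    - [0,0,0.1,0,0,0,-1]
    - [0,0,0,0,0,0,-1]
    - [0,0,0,0,0,0,-1]

```text
time: 35.48
tool_pos: [0.523, -0.0746, 0.175]
tool_rot: [0.0, 0.707, 0.707, 0.0]
contact_force: [-0.8, -0.4, 0.4]
gripper_width: 0.293
grasp_force: 59.4
```

Emit:
move_arm:
  rows:
    - [0,0,0.05,0,0,0,-1]
    - [0,0,0,0,0,0,1]
    - [0,0,0,0,0,0,1]
    - [0,0,0,0,0,0,1]
    - [0,0,0,0,0,0,1]
    - [0,0,0,0,0,0,1]
    - [0,0,-1,0,0,0,1]
    - [0,0,-2,0,0,0,1]
    - [0,0,-2.5,0,0,0,1]
    - [0,0,-2.5,0,0,0,1]
    - [0,0,0,0,0,0,1]

```text
time: 36.4
tool_pos: [0.5253, -0.0752, 0.2611]
tool_rot: [0.005, 0.707, 0.707, 0.003]
contact_force: [0.1, -0.9, 0.6]
gripper_width: 1.002
grasp_force: 0.0
```

Emit:
move_arm:
  rows:
    - [1.5,0,0,0,0,0,1]
    - [3,-0.1,0,0,0,0,1]
    - [3,-0.1,0,0,0,0,1]
    - [3,-0.1,0,0,0,0,1]
    - [3,-0.1,0,0,0,0,1]
    - [3,-0.1,0,0,0,0,1]
    - [3,-0.1,0,0,0,0,1]
    - [3,-0.1,0,0,0,0,1]
    - [3,-0.1,0,0,0,0,1]
    - [3,0,0,0,0,0,1]
    - [3,0,0,0,0,0,1]
    - [2.5,0,0,0,0,0,1]
    - [1.5,0,0,0,0,0,1]
    - [0.5,0,0,0,0,0,1]
    - [0,0,0,0,0,0,1]
    - [0,0,0,0,0,0,1]

```text
time: 37.73
tool_pos: [0.5149, 0.2848, 0.2537]
tool_rot: [0.0, 0.707, 0.707, -0.0]
contact_force: [0.3, -0.7, 0.4]
gripper_width: 1.003
grasp_force: 0.0
```

Emit:
move_arm:
  rows:
    - [0.05,0,2,0,0,0,1]
    - [0,0,2,0,0,0,1]
    - [0,0,1.5,0,0,0,1]
    - [0,0,1,0,0,0,1]
    - [0,0,0.6,0,0,0,1]
    - [0,0,0.3,0,0,0,1]
    - [0,0,0,0,0,0,1]
    - [0,0,0,0,0,0,-1]
    - [0,0,0,0,0,0,-1]
    - [0,0,0,0,0,0,-1]
    - [0,0,0,0,0,0,-1]
    - [0,0,0,0,0,0,-1]
    - [0,0,0,0,0,0,-1]
    - [0,0,0,0,0,0,-1]
    - [0,0,0,0,0,0,-1]
    - [0,0,-1,0,0,0,-1]
    - [0,0,-2,0,0,0,-1]
    - [0,0,-2,0,0,0,-1]
    - [0,0,-1,0,0,0,-1]
    - [0,0,0,0,0,0,-1]

```text
time: 39.4
tool_pos: [0.5159, 0.2865, 0.2426]
tool_rot: [0.001, 0.707, 0.707, 0.002]
contact_force: [-0.0, -0.4, -3.3]
gripper_width: 0.298
grasp_force: 59.3
```

Emit:
move_arm:
  rows:
    - [-1.5,-0.3,0,0,0,0,-1]
    - [-3,-0.6,0,0,0,0,-1]
    - [-3,-0.6,0,0,0,0,-1]
    - [-3,-0.6,0,0,0,0,-1]
    - [-3,-0.6,0,0,0,0,-1]
    - [-3,-0.6,0,0,0,0,-1]
    - [-3,-0.6,0,0,0,0,-1]
    - [-3,-0.6,0,0,0,0,-1]
    - [-3,-0.6,0,0,0,0,-1]
    - [-2.5,-0.4,0,0,0,0,-1]
    - [-1.5,0,0,0,0,0,-1]
    - [-0.6,0,0,0,0,0,-1]
    - [0,0,1.5,0,0,0,-1]
    - [0,0,2,0,0,0,-1]
    - [0,0,1.2,0,0,0,-1]
    - [0,0,0.6,0,0,0,-1]
    - [0,0,0.4,0,0,0,-1]
    - [0,0,0.3,0,0,0,-1]
    - [0,0,0,0,0,0,-1]
    - [0,0,0,0,0,0,-1]

```text
time: 41.07
tool_pos: [0.4601, -0.0149, 0.1805]
tool_rot: [0.0, 0.707, 0.707, 0.0]
contact_force: [0.2, 0.5, -3.7]
gripper_width: 0.295
grasp_force: 59.3
```

Emit:
move_arm:
  rows:
    - [0,0,0.1,0,0,0,-1]
    - [0,0,0.1,0,0,0,-1]
    - [0,0,0.1,0,0,0,-1]
    - [0,0,0,0,0,0,-1]
    - [0,0,0,0,0,0,-1]

```text
time: 41.48
tool_pos: [0.4597, -0.015, 0.1768]
tool_rot: [0.0, 0.707, 0.707, 0.0]
contact_force: [-0.2, -0.7, -3.1]
gripper_width: 0.292
grasp_force: 59.3
```

Emit:
move_arm:
  rows:
    - [0,0,0.1,0,0,0,-1]
    - [0,0,0.1,0,0,0,-1]
    - [0,0,0.1,0,0,0,-1]
    - [0,0,0,0,0,0,-1]
    - [0,0,0,0,0,0,-1]

```text
time: 41.9
tool_pos: [0.46, -0.015, 0.1745]
tool_rot: [0.0, 0.707, 0.707, 0.0]
contact_force: [-1.3, -1.1, 0.6]
gripper_width: 0.296
grasp_force: 59.6
```

Touching. Next: release, rise, go to oil at (0.510, 0.365).

Emit:
move_arm:
  rows:
    - [0,0,0.05,0,0,0,-1]
    - [0,0,0,0,0,0,1]
    - [0,0,0,0,0,0,1]
    - [0,0,0,0,0,0,1]
    - [0,0,0,0,0,0,1]
    - [0,0,0,0,0,0,1]
    - [0,0,-1,0,0,0,1]
    - [0,0,-2,0,0,0,1]
    - [0,0,-2.5,0,0,0,1]
    - [0,0,-2.5,0,0,0,1]
    - [0,0,0,0,0,0,1]

```text
time: 42.82
tool_pos: [0.4623, -0.0154, 0.2603]
tool_rot: [0.004, 0.707, 0.707, 0.003]
contact_force: [0.7, -0.4, 0.0]
gripper_width: 0.997
grasp_force: 0.0
```

Emit:
move_arm:
  rows:
    - [1.5,0,0,0,0,0,1]
    - [3,0.4,0,0,0,0,1]
    - [3,0.4,0,0,0,0,1]
    - [3,0.4,0,0,0,0,1]
    - [3,0.4,0,0,0,0,1]
    - [3,0.4,0,0,0,0,1]
    - [3,0.4,0,0,0,0,1]
    - [3,0.4,0,0,0,0,1]
    - [3,0.4,0,0,0,0,1]
    - [3,0.4,0,0,0,0,1]
    - [3,0.4,0,0,0,0,1]
    - [3,0.4,0,0,0,0,1]
    - [2,0.4,0,0,0,0,1]
    - [1,0.2,0,0,0,0,1]
    - [0.5,0,0,0,0,0,1]
    - [0,0,0,0,0,0,1]
    - [0,0,0,0,0,0,1]

```text
time: 44.23
tool_pos: [0.5098, 0.3643, 0.2533]
tool_rot: [0.0, 0.707, 0.707, -0.0]
contact_force: [-0.6, -0.7, -0.2]
gripper_width: 1.003
grasp_force: 0.0
```

Emit:
move_arm:
  rows:
    - [0.05,0.05,2,0,0,0,1]
    - [0,0,2,0,0,0,1]
    - [0,0,1.5,0,0,0,1]
    - [0,0,1,0,0,0,1]
    - [0,0,0.6,0,0,0,1]
    - [0,0,0.3,0,0,0,1]
    - [0,0,0,0,0,0,1]
    - [0,0,0,0,0,0,-1]
    - [0,0,0,0,0,0,-1]
    - [0,0,0,0,0,0,-1]
    - [0,0,0,0,0,0,-1]
    - [0,0,0,0,0,0,-1]
    - [0,0,0,0,0,0,-1]
    - [0,0,0,0,0,0,-1]
    - [0,0,0,0,0,0,-1]
    - [0,0,-1,0,0,0,-1]
    - [0,0,-2,0,0,0,-1]
    - [0,0,-2,0,0,0,-1]
    - [0,0,-1,0,0,0,-1]
    - [0,0,0,0,0,0,-1]

```text
time: 45.9
tool_pos: [0.5114, 0.3661, 0.2425]
tool_rot: [0.001, 0.707, 0.707, 0.002]
contact_force: [0.9, -0.5, -3.3]
gripper_width: 0.296
grasp_force: 59.1
```

Emit:
move_arm:
  rows:
    - [-1.5,-0.1,0,0,0,0,-1]
    - [-3,-0.2,0,0,0,0,-1]
    - [-3,-0.2,0,0,0,0,-1]
    - [-3,-0.2,0,0,0,0,-1]
    - [-3,-0.2,0,0,0,0,-1]
    - [-3,-0.2,0,0,0,0,-1]
    - [-3,-0.2,0,0,0,0,-1]
    - [-3,-0.2,0,0,0,0,-1]
    - [-3,-0.1,0,0,0,0,-1]
    - [-2.5,0,0,0,0,0,-1]
    - [-1.6,0,0,0,0,0,-1]
    - [-1,0,0,0,0,0,-1]
    - [0,0,1.5,0,0,0,-1]
    - [0,0,2,0,0,0,-1]
    - [0,0,1.2,0,0,0,-1]
    - [0,0,0.6,0,0,0,-1]
    - [0,0,0.4,0,0,0,-1]
    - [0,0,0.3,0,0,0,-1]
    - [0,0,0,0,0,0,-1]
    - [0,0,0,0,0,0,-1]

```text
time: 47.57
tool_pos: [0.4946, 0.0597, 0.18]
tool_rot: [0.0, 0.707, 0.707, 0.0]
contact_force: [-0.2, 0.0, -2.3]
gripper_width: 0.295
grasp_force: 59.2
```

Emit:
move_arm:
  rows:
    - [0,0,0.1,0,0,0,-1]
    - [0,0,0.1,0,0,0,-1]
    - [0,0,0.1,0,0,0,-1]
    - [0,0,0.1,0,0,0,-1]
    - [0,0,0,0,0,0,-1]
    - [0,0,0,0,0,0,-1]

```text
time: 48.07
tool_pos: [0.4941, 0.0595, 0.1752]
tool_rot: [-0.0, 0.707, 0.707, -0.0]
contact_force: [-0.0, -0.1, -2.3]
gripper_width: 0.299
grasp_force: 59.2
```

Emit:
move_arm:
  rows:
    - [0,0.1,0.1,0,0,0,-1]
    - [0,0,0.1,0,0,0,-1]
    - [0,0,0,0,0,0,-1]
    - [0,0,0,0,0,0,-1]

```text
time: 48.4
tool_pos: [0.4957, 0.0595, 0.174]
tool_rot: [0.0, 0.707, 0.707, 0.0]
contact_force: [0.1, 0.1, 0.9]
gripper_width: 0.293
grasp_force: 59.4
```

Touching. Now release, rise and retreat, then check.

Emit:
move_arm:
  rows:
    - [0,0,0.05,0,0,0,-1]
    - [0,0,0,0,0,0,1]
    - [0,0,0,0,0,0,1]
    - [0,0,0,0,0,0,1]
    - [0,0,0,0,0,0,1]
    - [0,0,0,0,0,0,1]
    - [0,0,-1,0,0,0,1]
    - [0,0,-2,0,0,0,1]
    - [0,0,-3,0,0,0,1]
    - [0,0,-3,0,0,0,1]
    - [0,0,-3,0,0,0,1]
    - [-2,0,-1,0,0,0,1]
    - [-3,0,0,0,0,0,1]
    - [-2,0,0,0,0,0,1]
    - [0,0,0,0,0,0,1]
    - [0,0,0,0,0,0,1]

```text
time: 49.73
tool_pos: [0.4952, -0.011, 0.3035]
tool_rot: [0.0, 0.708, 0.706, 0.0]
contact_force: [0.0, 0.2, 0.1]
gripper_width: 1.001
grasp_force: 0.0
```

```bash
python3 - <<'E'
from h import *
s=manip.state();print(s['time'],s['tool_pos'],s['contact_force'])
g=manip.grab_frame('side');k=manip.grab_frame('scene')
up=lambda a:cv2.resize(a,(400,400),interpolation=cv2.INTER_CUBIC)
cv2.imwrite('pics/z.png',cv2.hconcat([up(g['img'][110:310,170:370]),up(k['img'][80:260,110:290])]))
E
```

```text
49.7333 [ 0.49519809 -0.0109578   0.30348268] [0.02205639 0.17395909 0.11585111]
```

View pics/z.png

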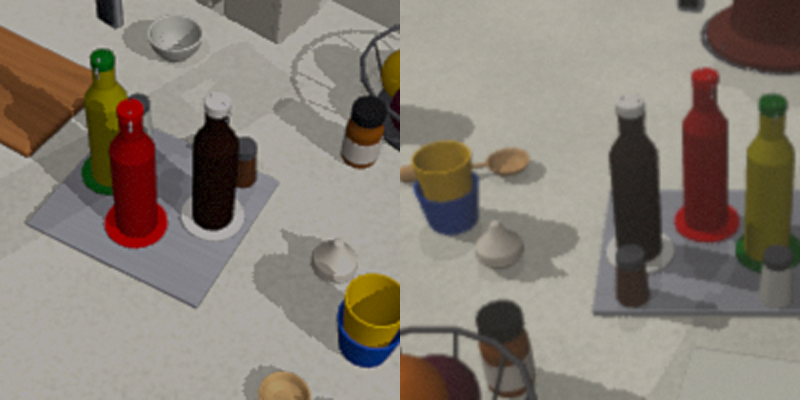

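All three bottles stand upright on their own coasters, with their stoppers within about 1.5 pixels of where they started. The cup is nested in the beaker and the gripper is clear.

```bash
python3 -c "
from plant import manip
print(manip.job_done())"
```

```text
the job is handed in; nothing more can be done
None
```

I handed the job in at about 50 s on the robot's clock (limit 144 s): the cup is nested in the beaker, and each bottle is back upright on the coaster matching its stopper; I saw no pass or fail result.

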